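# Change the tube chiller over to its backup supply

### The arm

A 6-joint arm with a two-finger parallel gripper is mounted at the origin on the work surface. World frame = base frame: x ahead of the robot, y to its left, z up, the work surface at z = 0. Lengths are in m, angles in rad, forces in N, time in s.
With the tool pointing down it reaches from about 0.225 to 0.875 m from the base axis. Payload 3.4 kg.
Tool frame: the origin (TCP) lies at the very end of the fingers, on their centre line; the grasp point (between the pads) lies 19 mm behind it; z points along the fingers, y is the direction in which the jaws open and shut (so a half turn about z gives the same grasp; the last joint's range is limited). The gripper opens to 85 mm and grips with 20 to 120 N. Pads are 22 mm wide; open, the fingers measure 114 mm over their backs; the gripper's body (76 mm by 85 mm) begins 54 mm behind the grasp point. The pads swing forward as they close: fully open they stand 13 mm farther back than shut.
Start: joints at [1.172, 0.276, 1.505, -0, 1.361, -0.121], TCP at [0.158, 0.553, 0.231] pointing down, gripper open.
Joint ranges: [-2.89, 2.89], [-0.75, 2.08], [0.22, 2.7], [-1.18, 4.32], [0.11, 2.71], [-2.7, 2.7]. Speed limits (rad/s): [2.57, 2.57, 3.14, 3.14, 3.14, 3.14].

### API

Orientations are given as a unit quaternion [w, x, y, z].
In Python, from rig import get_state, get_image, calibration, sign_off gives the robot as it stands. The module is installed in compiled form; this text tells all that it offers.
- The arm moves only by the tool drive_tool, never from a script. Its argument "targets" is one flat list of numbers, 7 for each row, row after row: the turn, a rotation vector about the tool's x, y, z in degrees, then the shift along the tool's x, y, z in mm, then the opening, from 0 (shut) to 1 (fully open). In form: [wx, wy, wz, tx, ty, tz, fingers, wx, wy, wz, tx, ty, tz, fingers, ...]. A call has 1 to 12 rows; each row shifts and turns the commanded pose from where the row before left it, along the tool's axes as they then stand; what a row does not reach is not made up. A row lasts 1/8 s, in which the tool goes at most 62.5 mm and 10.7 degrees, less where a joint would pass 70% of its speed; a pose out of reach is approached as far as the arm can. A call is refused whole if a number of a shift passes 62.5 or a number of a turn 10.7, either way. A call with a gripper value outside its range is refused whole. The fingers move at their own pace and stop on an object; "grip_force" is the grip in N (left out, the last holds). Time passes only in rows, so rows that do not move let the fingers close. It gives the time, the measured TCP pose, the force and the opening at its end, in the units of the state.
- get_state(): the state, without advancing time (a new reading comes with each control period).
- get_image(name): name is "scene" or "top"; returns the picture (400x640x3 uint8, red, green, blue); there is no depth.
- calibration(name): a dict with "mtx" (3x3 intrinsics, pixels), "world_to_cam" (4x4, takes a point from world to camera coordinates). Camera axes: x right, y down, z forward; pixel columns grow to the right and rows downward; lengths in m; the calibration is good to about 2 mm. A picture is of the moment at which its call begins. calibration takes no time and is no camera call.
- sign_off(): hands the job in, once; it reports no verdict.
The state is a dict: "clock": time; "qpos": joint angles; "qd": joint speeds; "effort": joint torques, N m; "position": TCP position; "ee_rot": TCP orientation; "contact_force": force on the tool from outside, world axes, zero at the start; "moment": the same for the moment, N m; "width": finger opening in m.
Only numpy, scipy, OpenCV 4.12 (cv2) and the standard library are available. Lean on these libraries where they do the work, as an engineer would, in place of code of your own. Each camera call takes 0.05 s, during which the arm holds its last target.

### The job

The tube chiller on this sample desk has to be changed over to its backup supply. First switch off the mains isolator (the lever with the crossbar), then switch on the backup isolator (the lever with the ball), each lever fully over to its stop. Leave the third isolator, the one with the flat paddle, as it is.

Things in the scene. Friction and masses are not known exactly. Their poses are not given: they have to be found in the camera images.
- mains_box: Mains isolator, fixed: grey box 150 (x) x 84 (y) x 50 mm high; origin at the centre of its underside, z up. On it a lever swings in the box's x-z plane, pivot 62 mm above the origin; a 12 mm stem bears a black crossbar 18 x 64 (y) x 18 mm, centre 85 mm from the pivot. ON: leans to +x, the end with a small clear domed lens on the lid; OFF: leans to -x. Starts ON.
- mains (a joint): Mains lever angle, rad: 0 = OFF stop (leans 0.5 rad to the box's -x), 0.5 = upright, 1 = ON stop (leans 0.5 rad to +x). At either stop the crossbar's centre is 41 mm along x from the origin, 137 mm above the desk; upright 147 mm. Over-centre: about 2 N at the crossbar moves it; well past upright (some 0.3 rad) it drops to the other stop. It can rest near upright.
- backup_box: Backup isolator, fixed: the same box, pivot and lever length, ON end (+x) with the lens, but the lever bears a black ball of 36 mm diameter, its centre 85 mm from the pivot. Origin and axes as for the mains box. Starts OFF (leaning to its -x end). A block 34 x 50 mm round each pivot rises to 62 mm above the desk.
- backup (a joint): Backup lever angle, rad: 0 = OFF stop, 0.5 = upright, 1 = ON stop; same heights, forces and behaviour as the mains lever.
- printer (a joint): Lever of the third isolator: the same box, but the lever ends in a flat upright paddle 36 mm wide, 9 mm thick. 1 = ON stop (as it starts), 0 = OFF. To be left alone. The three boxes stand in a row across the desk, about 270 mm apart, in any order.
Mind the look-alikes: they are no part of the job. Leave any orange or red look-alike of the mains_box alone. Leave any red look-alike of the backup_box alone.

How it is judged:
On the way, in this order (a step that is already met when the one before it is completed fails the run):
1. mains lever fully off while the backup lever is still off (value of joint mains below 0.17 rad and value of joint backup below 0.3 rad), for 0.2 s.
2. backup lever fully on (value of joint backup above 0.83 rad), for 0.2 s.
At the end, for the whole second after the job is handed in: The mains lever stands within 10 degrees of its off stop, the backup lever within 10 degrees of its on stop, and the paddle lever is still within 10 degrees of its on stop (value of joint mains below 0.17 rad and value of joint each of backup, printer above 0.83 rad); the robot touches nothing.
It fails at once if the third (paddle) lever is moved off its on position (value of joint printer below 0.7 rad).
It fails at once if the backup lever is switched on before the mains lever is off (value of joint backup above 0.6 rad and value of joint mains above 0.4 rad).
It also fails if it takes over 40 s, if anything falls off the work surface, if the arm or the gripper's body presses on something with over 40 N, if the wrist force passes 120 N, or if a joint passes its speed limit or range.

## Working session

There is one attempt and no reset: what is moved stays moved. The work goes in short steps, Python scripts to look and compute and a tool call to move; the robot and the scene stay as the last step left them, time stands still between calls to the robot, and variables do not carry over. Pictures are saved under pics/ and viewed, and the job is handed in when it is done.

Besides the shell and the picture viewer there is one more tool, called after "Emit:" in YAML: its name, and indented under it one key for each argument. drive_tool: Moves the arm, as the interface text tells. Its arguments: {"type":"object","properties":{"targets":{"type":"array"},"grip_force":{"type":"number"}},"required":["targets"]}

```bash
mkdir -p pics; python3 - <<'E'
from rig import *
import cv2
for n in("scene","top"):
    cv2.imwrite(f"pics/{n}0.png",get_image(n)[:,:,::-1]); c=calibration(n); print(c)
print(get_state())
E
```

```text
{'mtx': array([[383.54218733,   0.        , 319.642927  ],
       [  0.        , 383.54218733, 191.82267185],
       [  0.        ,   0.        ,   1.        ]]), 'world_to_cam': array([[ 0.49293098,  0.86992021, -0.01605862, -0.13496192],
       [ 0.70980527, -0.41274061, -0.57080791, -0.25863967],
       [-0.50318538,  0.2699704 , -0.82092658,  1.15783191],
       [ 0.        ,  0.        ,  0.        ,  1.        ]])}
{'mtx': array([[508.46897942,   0.        , 324.07919763],
       [  0.        , 508.46897942, 200.38637034],
       [  0.        ,   0.        ,   1.        ]]), 'world_to_cam': array([[ 1.30927304e-02, -9.99908638e-01,  3.36105517e-03,
        -6.06841220e-02],
       [-9.86990965e-01, -1.34621150e-02, -1.60211130e-01,
         3.94544489e-01],
       [ 1.60241740e-01, -1.21972995e-03, -9.87077047e-01,
         1.33950501e+00],
       [ 0.00000000e+00,  0.00000000e+00,  0.00000000e+00,
         1.00000000e+00]])}
{'clock': 0.1, 'qpos': array([ 1.17197269e+00,  2.76503109e-01,  1.50599497e+00,  5.48334609e-07,
        1.36069563e+00, -1.21005268e-01]), 'qd': array([ 0.00071624, -0.00195287, -0.00472987,  0.00041764, -0.00077622,
        0.00051621]), 'effort': array([ 2.34574676e-03, -4.17701375e+01, -2.46405065e+01, -3.87772673e-05,
        5.62395144e-03,  4.86076510e-05]), 'position': array([0.15752437, 0.55251792, 0.23054715]), 'ee_rot': array([-2.05992851e-04,  1.38462900e-01,  9.90367298e-01, -7.73570062e-04]), 'contact_force': array([-1.54317106, -0.06424154,  0.66307906]), 'moment': array([ 0.00595158, -0.02298207, -0.02397027]), 'width': 0.08529222913560107}
```

View pics/scene0.png

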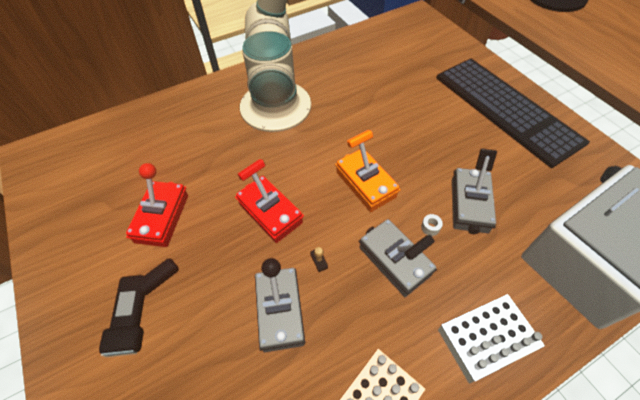

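View pics/top0.png

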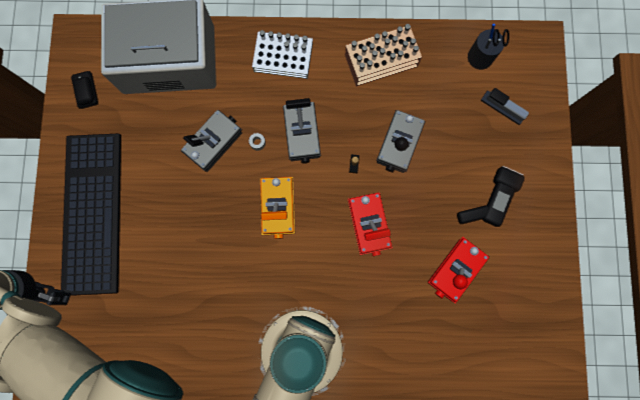

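Candidates for mains (crossbar), in the top view: grey (298,103), orange (274,215), red (375,235). For backup (ball): grey (401,143), red (460,282). The grey paddle at (195,140) is the third isolator. I choose grey (298,103) and grey (401,143), and check both in a close crop.

```bash
cat > h.py <<'E'
import numpy as np, cv2
from rig import *
def ray(n,uv):
    c=calibration(n);T=c["world_to_cam"];R=T[:3,:3];o=-R.T@T[:3,3]
    d=R.T@np.linalg.inv(c["mtx"])@np.array([uv[0],uv[1],1.]);return o,d
def onz(n,uv,z):
    o,d=ray(n,uv);return o+d*(z-o[2])/d[2]
def proj(n,p):
    c=calibration(n);T=c["world_to_cam"];q=c["mtx"]@(T[:3,:3]@np.array(p)+T[:3,3]);return q[:2]/q[2]
def two(a,b):
    (o1,d1),(o2,d2)=ray("top",a),ray("scene",b)
    d1/=np.linalg.norm(d1);d2/=np.linalg.norm(d2)
    s=np.linalg.lstsq(np.c_[d1,-d2],o2-o1,rcond=None)[0]
    p,q=o1+s[0]*d1,o2+s[1]*d2
    return (p+q)/2,np.linalg.norm(p-q)
E
python3 - <<'E'
import cv2,numpy as np
t=cv2.imread('pics/top0.png');s=cv2.imread('pics/scene0.png')
a=cv2.resize(t[85:185,260:440],None,fx=4,fy=4,interpolation=cv2.INTER_CUBIC)
b=cv2.resize(s[200:360,240:450],None,fx=3.5,fy=3.5,interpolation=cv2.INTER_CUBIC)
cv2.imwrite('pics/ct.png',a);cv2.imwrite('pics/cs.png',b)
E
```

```text
(no output)
```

View pics/ct.png

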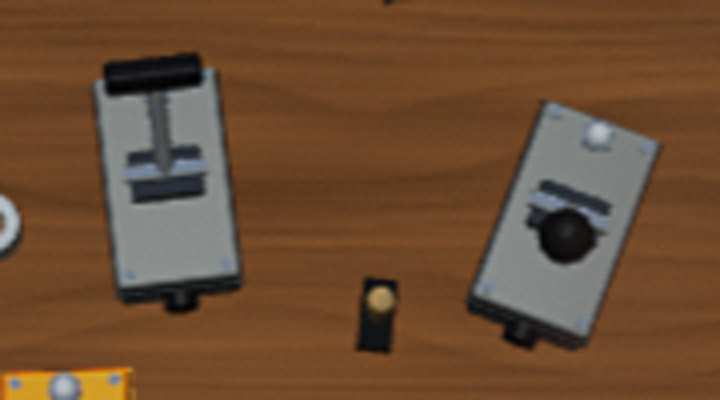

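View pics/cs.png

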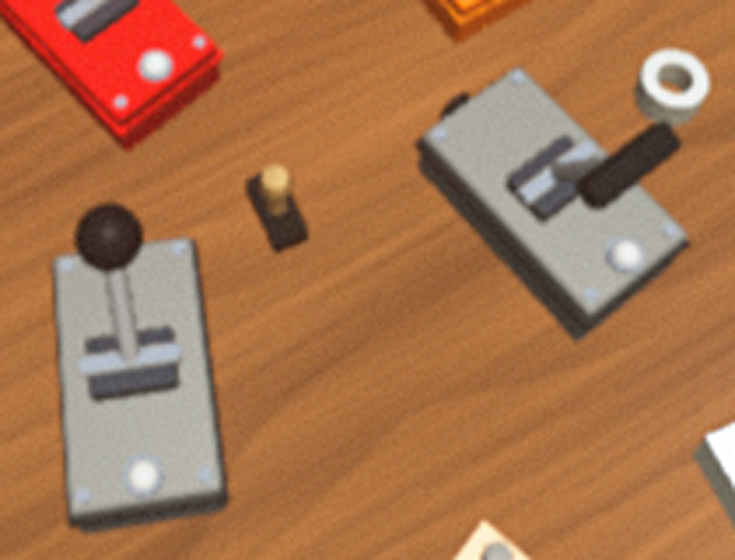

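The crop confirms it: the left grey box has a crossbar over the lens end (ON), and the right grey box has a ball at the end away from the lens (OFF). The small joystick at top (354,162) is not involved. Next I measure.

```bash
python3 - <<'E'
from h import *
np.set_printoptions(precision=4,suppress=True)
q={'mains':[(95,85),(216,70),(241,278),(118,291)],'backup':[(545,101),(661,147),(585,336),(470,298)]}
for k,v in q.items():
    P=np.array([onz("top",(x/4+260-.375,y/4+85-.375),.05) for x,y in v])[:,:2]
    c=P.mean(0); ax=(P[0]+P[1]-P[2]-P[3])/2; w=(P[0]+P[3]-P[1]-P[2])/2
    print(k,c,"len",np.linalg.norm(ax),np.linalg.norm(w),"yaw",np.degrees(np.arctan2(ax[1],ax[0])))
    u=ax/np.linalg.norm(ax); sgn=1 if k=='mains' else -1
    p=[*(c+sgn*.041*u),.137];print(' knob',p,'proj top',proj("top",p),'scene',proj("scene",p))
# knob two view: crossbar centre / ball centre
f=lambda x,y:(x/4+260-.4,y/4+85-.4); g=lambda x,y:(x/3.5+240-.36,y/3.5+200-.36)
print('ball',two(f(567,236),g(109,237)),'bar',two(f(153,74),g(630,165)))
# paddle & printer
for z in(.137,):print('paddle top',onz("top",(192,139),z))
E
```

```text
mains [0.5866 0.0087] len 0.14701397734463056 0.08353431718282553 yaw 7.533811599690099
 knob [np.float64(0.6272347177646173), np.float64(0.014045393037709367), 0.137] proj top [298.3373 104.2594] scene [415.9752 245.4565]
backup [ 0.5626 -0.262 ] len 0.14597928845428687 0.08310639226840885 yaw -21.189276465550723
 knob [np.float64(0.5243361186547437), np.float64(-0.24718374779566182), 0.137] proj top [400.5519 144.5155] scene [269.3493 265.5263]
ball (array([ 0.5277, -0.2479,  0.1354]), np.float64(0.0033454705717140426)) bar (array([0.6318, 0.017 , 0.1361]), np.float64(0.0038193647289114277))
paddle top [0.5313 0.2816 0.137 ]
```

Both measurements agree to about 4 mm. I will shut the fingers, turn the tool so its x lies along the mains box axis, and travel high to the far side of the crossbar.

Emit:
drive_tool:
  targets: [0, 0, -7.8, 0, 0, 0, 0, 0, 0, -7.8, 0, 0, 0, 0, 0, 0, -7.8, 0, 0, 0, 0, 0, 0, 0, -37, -49, 0, 0, 0, 0, 0, -37, -49, 0, 0, 0, 0, 0, -37, -49, 0, 0, 0, 0, 0, -37, -49, 0, 0, 0, 0, 0, -37, -49, 0, 0, 0, 0, 0, -37, -49, 0, 0, 0, 0, 0, -37, -49, 0, 0]

```text
clock: 1.35
position: [0.4601, 0.245, 0.2311]
ee_rot: [-0.0, -0.065, 0.998, 0.0]
contact_force: [-0.5, 0.4, 1.2]
width: 0.0003
```

Emit:
drive_tool:
  targets: [0, 0, 0, -36, -49, 0, 0, 0, 0, 0, -36, -49, 0, 0, 0, 0, 0, -36, -49, 0, 0, 0, 0, 0, -36, -49, 0, 0, 0, 0, 0, -36, -48, 0, 0, 0, 0, 0, 0, 0, 0, 0, 0, 0, 0, 0, 0, 0, 0]

```text
clock: 2.22
position: [0.6687, 0.0283, 0.2303]
ee_rot: [-0.001, -0.065, 0.998, 0.001]
contact_force: [0.1, 0.5, 0.3]
width: -0.0002
```

```bash
python3 - <<'E'
from h import *
for n in("scene","top"):
    cv2.imwrite(f"pics/{n}1.png",get_image(n)[:,:,::-1])
s=get_state();print(s['position'],s['clock'])
E
```

```text
[0.66835825 0.02928803 0.23120028] 2.325
```

View pics/scene1.png

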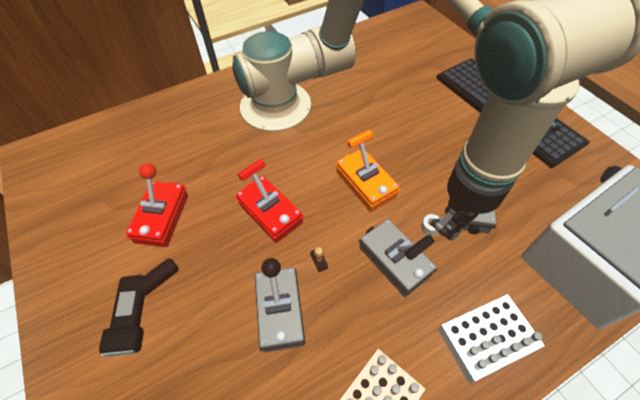

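The arm is high, with its fingers just beyond the crossbar (bar at scene (420,247)). I back off a little more, then go down.

Emit:
drive_tool:
  targets: [0, 0, 0, -10, -9, 0, 0, 0, 0, 0, 0, 0, 40, 0, 0, 0, 0, 0, 0, 40, 0, 0, 0, 0, 0, 0, 30, 0, 0, 0, 0, 0, 0, 0, 0, 0, 0, 0, 0, 0, 0, 0]

```text
clock: 3.08
position: [0.6817, 0.0207, 0.1229]
ee_rot: [0.001, -0.066, 0.998, -0.0]
contact_force: [-0.3, 0.7, 0.7]
width: -0.0001
```

```bash
python3 - <<'E'
from h import *
for n in("scene","top"):
    im=get_image(n)[:,:,::-1];cv2.imwrite(f"pics/{n}2.png",im)
    if n=="scene": cv2.imwrite("pics/s2c.png",cv2.resize(im[180:320,340:520],None,fx=4,fy=4,interpolation=cv2.INTER_CUBIC))
s=get_state();print(s['position'],s['clock'],s['contact_force'])
E
```

```text
[0.68194709 0.02059369 0.12351453] 3.175 [0.38247519 0.55511028 0.51805121]
```

View pics/s2c.png

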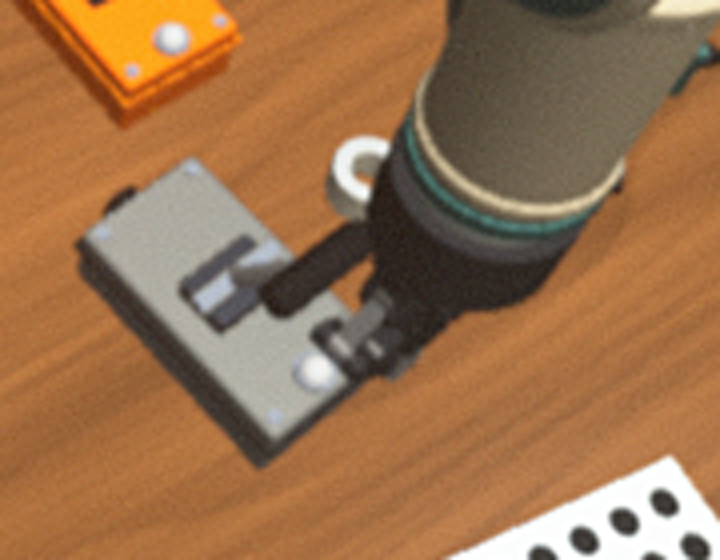

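The fingers stand just beyond the bar, clear of it. I push about 105 mm along tool +x.

Emit:
drive_tool:
  targets: [0, 0, 0, 20, 0, 0, 0, 0, 0, 0, 20, 0, 0, 0, 0, 0, 0, 20, 0, 0, 0, 0, 0, 0, 20, 0, 0, 0, 0, 0, 0, 15, 0, 0, 0, 0, 0, 0, 10, 0, 0, 0, 0, 0, 0, 0, 0, 0, 0, 0, 0, 0, 0, 0, 0, 0]

```text
clock: 4.18
position: [0.5768, 0.0069, 0.1214]
ee_rot: [0.0, -0.065, 0.998, 0.0]
contact_force: [-1.3, -0.2, 0.2]
width: -0.0001
```

```bash
python3 - <<'E'
from h import *
for n in("scene","top"):
    im=get_image(n)[:,:,::-1];cv2.imwrite(f"pics/{n}3.png",im)
    if n=="scene": cv2.imwrite("pics/s3c.png",cv2.resize(im[180:320,340:520],None,fx=4,fy=4,interpolation=cv2.INTER_CUBIC))
s=get_state();print(s['position'],s['clock'],s['contact_force'])
E
```

```text
[0.57675604 0.00688792 0.12112205] 4.275 [-0.48587335 -1.17930354  0.13544878]
```

View pics/s3c.png

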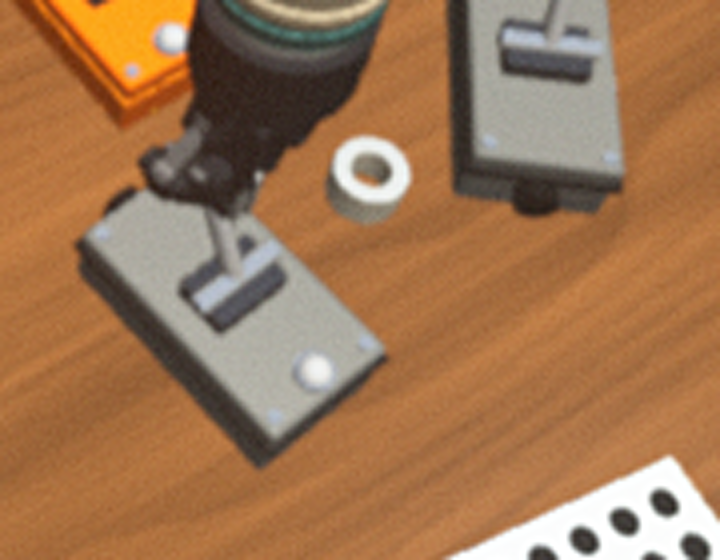

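The lever is over, at the -x end. I back off, rise and check.

Emit:
drive_tool:
  targets: [0, 0, 0, -15, 0, 0, 0, 0, 0, 0, 0, 0, -55, 0, 0, 0, 0, 0, 0, -55, 0, 0, 0, 0, 20, -60, 0, 0, 0, 0, 0, 20, -59, 0, 0, 0, 0, 0, 20, -59, 0, 0, 0, 0, 9, 0, 0, 0, 0, 0, 0, 9, 0, 0, 0, 0, 0, 0, 9, 0, 0, 0, 0]

```text
clock: 5.4
position: [0.5563, -0.1755, 0.2311]
ee_rot: [0.0, 0.172, 0.985, 0.0]
contact_force: [0.6, -0.0, -0.2]
width: 0.0003
```

```bash
python3 - <<'E'
from h import *
for n in("scene","top"):
    im=get_image(n)[:,:,::-1];cv2.imwrite(f"pics/{n}4.png",im)
s=get_state();print(s['position'],s['clock'],s['contact_force'],s['ee_rot'])
p,q=cv2.imread('pics/scene4.png'),cv2.imread('pics/top4.png')
cv2.imwrite('pics/c4.png',np.vstack([cv2.resize(p[180:330,240:500],(780,450))[:300],cv2.resize(q[80:180,170:430],(780,300))]))
E
```

```text
[ 0.55621197 -0.17519134  0.23114966] 5.5 [ 0.09518398 -1.05068154  0.37461116] [2.65720853e-04 1.69449251e-01 9.85538878e-01 3.82365278e-05]
```

View pics/c4.png

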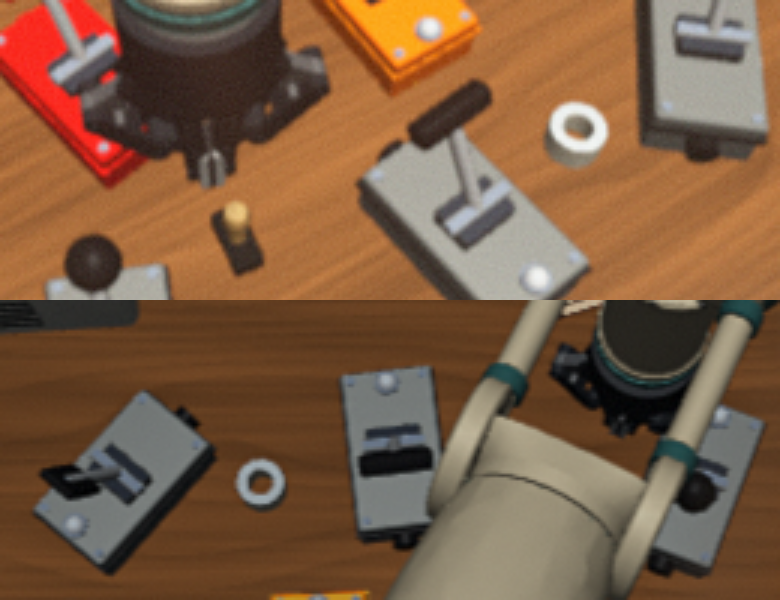

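```bash
python3 - <<'E'
from h import *
print(proj("top",(.546,.0033,.137)),proj("scene",(.546,.0033,.137)))
print(two((395/3+170,160/3+80),(450/3+240,115/3+180)))
print(onz("top",(377,237),.137))
E
```

```text
[301.88875743 134.90863465] [386.68012779 216.35655637]
(array([0.55163583, 0.00554188, 0.13521821]), np.float64(0.003522757068804828))
[ 0.2887994  -0.18663921  0.137     ]
```

Emit:
drive_tool:
  targets: [0, 0, -1.7, 0, 0, 0, 0, 0, 0, 0, 28, -39, 0, 0, 0, 0, 0, 28, -39, 0, 0, 0, 0, 0, 0, 0, 40, 0, 0, 0, 0, 0, 0, 40, 0, 0, 0, 0, 0, 0, 30, 0, 0, 0, 0, 0, 0, 0, 0]

```text
clock: 6.38
position: [0.4766, -0.2309, 0.1193]
ee_rot: [-0.002, 0.154, 0.988, 0.001]
contact_force: [0.1, -0.5, 1.2]
width: -0.0002
```

```bash
python3 - <<'E'
from h import *
im=get_image("scene")[:,:,::-1]
cv2.imwrite("pics/s5c.png",cv2.resize(im[200:360,200:380],None,fx=3.5,fy=3.5,interpolation=cv2.INTER_CUBIC))
s=get_state();print(s['position'],s['clock'],s['contact_force'],s['ee_rot'])
E
```

```text
[ 0.47789012 -0.23169759  0.12090868] 6.425 [0.74162009 0.50002559 1.90407688] [-6.91214594e-04  1.53966498e-01  9.88075755e-01  3.76306292e-04]
```

View pics/s5c.png

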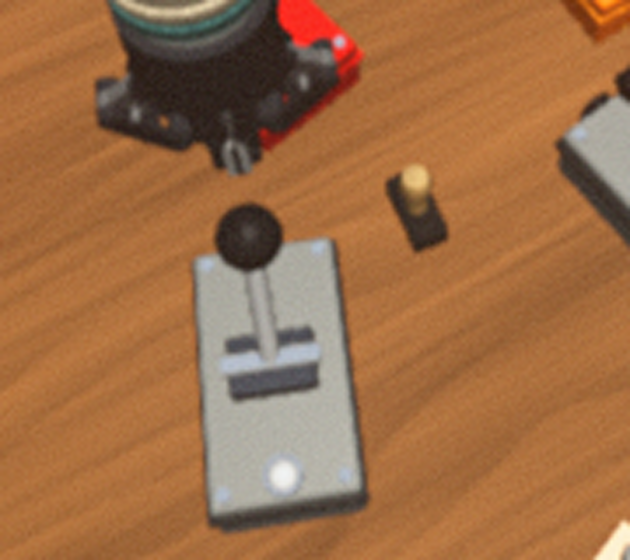

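Mains bar travel measures about 80 mm of the expected 82, so it is at its OFF stop. The fingers are behind the ball and in line with it (ball at scene ~(271,267)). I push along tool -x.

Emit:
drive_tool:
  targets: [0, 0, 0, -20, 0, 0, 0, 0, 0, 0, -20, 0, 0, 0, 0, 0, 0, -20, 0, 0, 0, 0, 0, 0, -18, 0, 0, 0, 0, 0, 0, -12, 0, 0, 0, 0, 0, 0, -8, 0, 0, 0, 0, 0, 0, 0, 0, 0, 0, 0, 0, 0, 0, 0, 0, 0]

```text
clock: 7.42
position: [0.5707, -0.2616, 0.1213]
ee_rot: [-0.0, 0.155, 0.988, 0.0]
contact_force: [-0.1, 1.3, -0.3]
width: 0.0002
```

```bash
python3 - <<'E'
from h import *
im=get_image("scene")[:,:,::-1]
cv2.imwrite("pics/s6c.png",cv2.resize(im[200:360,200:380],None,fx=3.5,fy=3.5,interpolation=cv2.INTER_CUBIC))
s=get_state();print(s['position'],s['clock'],s['contact_force'],s['ee_rot'])
E
```

```text
[ 0.5706201  -0.26160353  0.12127708] 7.475 [-0.76099702  0.1782084   0.24695323] [-3.44656723e-04  1.54835501e-01  9.87940193e-01  1.52397533e-04]
```

View pics/s6c.png

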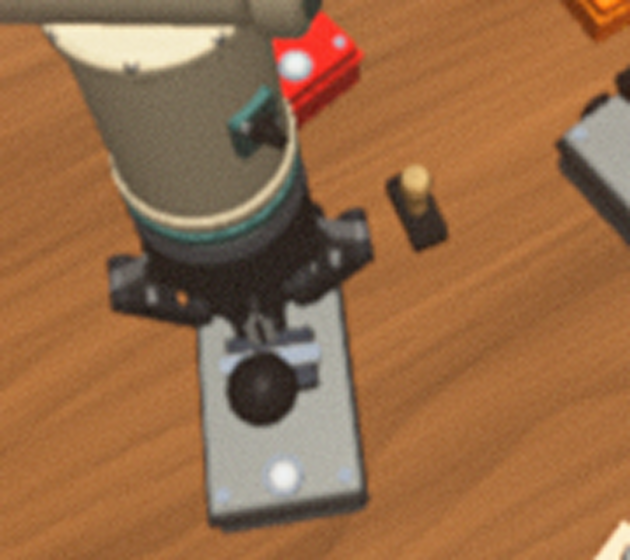

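Emit:
drive_tool:
  targets: [0, 0, 0, 15, 0, 0, 0, 0, 0, 0, 0, 0, -55, 0, 0, 0, 0, 0, 0, -55, 0, 0, 0, 0, 50, 0, -20, 0, 0, 0, 0, 60, 0, -20, 0, 0, 0, 0, 60, 0, 0, 0, 0, 0, 0, 40, 0, 0, 0, 0, 0, 0, 0, 0, 0, 0, 0, 0, 0, 0, 0, 0, 0]

```text
clock: 8.6
position: [0.3576, -0.1932, 0.2713]
ee_rot: [0.001, 0.155, 0.988, -0.0]
contact_force: [0.5, 0.8, 0.4]
width: -0.0001
```

```bash
python3 - <<'E'
from h import *
im=get_image("scene")[:,:,::-1];cv2.imwrite("pics/s7.png",im);cv2.imwrite("pics/t7.png",get_image("top")[:,:,::-1])
t=cv2.imread("pics/t7.png")
cv2.imwrite("pics/c7.png",np.vstack([cv2.resize(im[140:360,240:500],(676,572))[180:],cv2.resize(t[80:180,170:430],(676,200))]))
s=get_state();print(s['position'],s['clock'],s['contact_force'])
print(proj("scene",(.563+.041*.932+.003,-.262-.041*.361,.137)),proj("top",(.563+.041*.932+.003,-.262-.041*.361,.137)))
E
```

```text
[ 0.35829324 -0.19356626  0.27098784] 8.7 [-0.61559514 -0.37983719  0.28145722]
[273.54353883 310.50878128] [411.77667024 114.42084609]
```

View pics/s7.png

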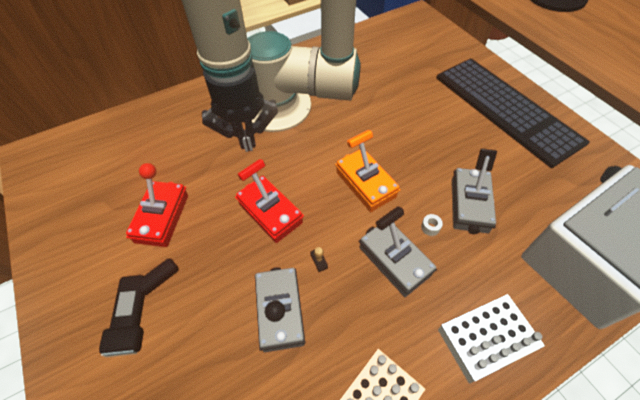

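View pics/t7.png

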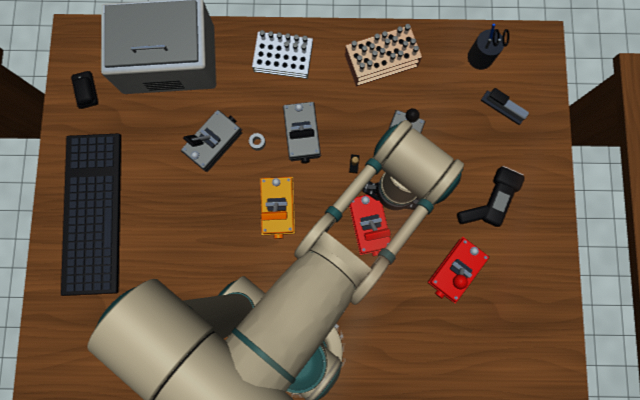

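The ball is at scene (275,311) and top (412,115). The ON stop predicts (273.5,310.5) and (411.8,114.4), so it agrees. The mains bar is at scene (390,218), its OFF position. The paddle is unmoved at scene (487,158), and the arm is clear of everything. I hand the job in.

```bash
python3 -c "
from rig import *
print(sign_off())"
```

```text
the job is handed in; nothing more can be done
None
```

The chiller is changed over to its backup supply, and I handed the job in at about 8.7 s of the 40 s allowed. With shut fingers, I pushed the grey crossbar lever (mains) over to OFF first. Then I pushed the grey ball lever (backup) over to ON, and lifted the arm clear.

**Last checks from the images:**
- **Mains:** the crossbar moved about 80 mm of the expected 82 mm, so it is at its OFF stop.
- **Backup:** the ball is within about 2 pixels of its predicted ON position in both views.
- **Paddle lever and look-alikes:** all stand as they started.
- **Robot:** it touches nothing, and the force readings were only sensor noise of about 1 N.

**Disagreement:** the two-view positions sat about 3–5 mm from those worked out from the box outlines. The offset was much the same before and after the mains move, and I allowed for it in the pushes. No check failed. The sign-off gives no verdict.

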